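Weigh the full sampling cage from the drip stand

TASK

The sampling cage with the jar in it has finished dripping and must be weighed. First swing the magnifier lamp away to the right by its knob until it is well clear of the scale; then lift that cage until its handle is past the tips of its deep hooks, draw it off without wrenching the stand, and keeping it upright set it down gently in the middle of the scale's plate. Leave the lamp swung clear, the empty cage hanging, and the scale and the other things where they are.

Things in the scene. Friction and masses are not known exactly. Their poses are not given: they have to be found in the camera images.
- cage: the cage with the jar: steel wire cage, 109 mm wide (119 mm across the bail), 194 mm high, 0.26 kg, with a fixed upright bail. Origin: centre of its flat underside (104 mm disc); z up, y along the handle bar at the top, x across it and along the stand's x. It hangs by that bar on either hook pair of the stand, underside 28 mm above the table; its empty twin hangs 150 mm beside it
- cage_handle (a point): middle of the handle bar of the cage with the jar, on the cage's centre line, 188 mm above its underside. Here the bar has a grip sleeve of 12 mm diameter, 44 mm long, along the cage's y; beyond it the bar (8 mm) rests on two hook prongs (8 mm rods) 36 mm either side of this point. The jar's lid ends about 85 mm below; raised about 95 mm, it would meet the hooks
- jar_middle (a point): centre, half-way up, of the steel jar (88 mm diameter, 69 mm high; 100 mm and 0.15 kg with its pressed-on lid) that stands loose in the cage, with about 5 mm play all round; standing there, this point is 38 mm above the cage's underside
- drip_stand: fixed steel drip stand: tray foot (310 mm along y, x -170 to +20 mm, 16 mm high), two posts, a crossbar with its top at 261 mm, and two pairs of hooks reaching from it towards the robot, centred at y = +75 and -75 mm. Origin: on the table under the crossbar; x points away from the robot, z up. The hooks are open at the top only; see hook_tips
- hook_tips (a point): middle of the line of the four upturned hook tips, at their top: 121 mm from the crossbar towards the robot (stand's -x), 259 mm above the table. A hung handle bar lies 21 mm behind it (towards the crossbar) with its axis 43 mm below it, so it must rise at least 47 mm before it can be drawn off over the tips along the stand's -x
- empty_cage: the same kind of cage with nothing in it, hanging on the other hook pair, 30 mm of air between the two bails; origin and axes as for the cage. To be left there. A cage carried past in front of it at hook height must first be drawn off by more than 110 mm along the stand's -x
- lamp_boom (a joint): angle of the lamp's boom about its upright post, rad; 0 = boom along the lamp stand's -x (towards the robot); grows as the lens swings to the robot's right; range -0.35 to 1.35; stays where it is left (friction about 0.1 N m)
- lamp_pivot (a point): point on the post's axis at the height of the boom (238 mm above the table); its x axis is the lamp stand's x. The post stands on a round fixed foot of 124 mm diameter; its top is 256 mm above the table
- lamp_knob (a point): middle of the part to hold of the upright black round knob on top of the boom: 22 mm diameter, grip length 36 mm, its top 22 mm above this point, 150 mm from the pivot axis. The block under the knob begins 27 mm below this point
- lens_centre (a point): centre of the round magnifier head (110 mm diameter, 26 mm thick, underside 204 mm above the table) at the boom's end, 220 mm from the pivot axis. At the start it is over the scale's plate
- scale: loose digital scale, 205 x 148 x 35 mm, 0.62 kg, its display and buttons towards the robot; origin at the centre of its underside
- plate_centre (a point): centre of the top face of the scale's weighing plate (137 mm along the scale's length, 140 mm across), 35 mm above the table
- spare_jar: bystander: a loose lidded steel jar like the one in the cage, standing on the table at the back between the stand and the lamp; origin at the centre of its underside
- by_spoon: bystander: a loose steel spoon, 188 mm long, lying on the table between the stand and the scale; origin under its middle
- thermometer: bystander: a loose probe thermometer, 175 mm long, lying to the right of the scale
- tape: bystander: a loose roll of tape, 104 mm diameter, 25 mm high, lying to the right of the lamp's foot
There are look-alikes about, which are no part of the job. What is shaped like the cage but blue is not meant.

How it is judged:
By the outcome, as a careful person would: the job done as asked, in the order asked, and still so for the second after the job is handed in, with the robot touching nothing.
It also fails if it takes over 64 s, if anything falls off the work surface, if the arm or the gripper's body presses on something with over 40 N, if the wrist force passes 120 N, or if a joint passes its speed limit or range.

ROBOT

A 6-joint arm with a two-finger parallel gripper is mounted at the origin on a cart in front of the work surface, level with it; the furniture and walls round the work are solid. World frame = base frame: x ahead of the robot, y to its left, z up, the work surface at z = 0. Lengths are in mm, angles in rad, forces in N, time in s.
With the tool pointing down it reaches from about 350 to 775 mm from the base axis. Payload 5.5 kg.
Tool frame: the origin (TCP) lies midway between the tips of the shut fingers; the grasp point (between the pads) lies 19 mm behind it; z points along the fingers, y is the line along which they close (so a half turn about z gives the same grasp; the last joint's range is limited). The gripper opens to 85 mm and grips with 20 to 120 N. Pads are 22 mm wide; open, the fingers measure 114 mm over their backs; the gripper's body (76 mm by 85 mm) begins 54 mm behind the grasp point. The pads swing forward as they close: fully open they stand 13 mm farther back than shut.
Start: joints at [1.114, 0.313, 0.046, 1.304, 0, 1.431], TCP at [179.154, 546.421, 231.323] pointing down, gripper open.
Joint ranges: [-2.76, 2.76], [-0.86, 1.69], [-1.03, 1.26], [-2.2, 2.34], [-1.47, 1.5], [-3.14, 3.14]. Speed limits (rad/s): [2.57, 2.57, 3.14, 3.14, 3.14, 3.14].

INTERFACE

Orientations are given as a unit quaternion [w, x, y, z].
In Python, from workcell import monitor, eyes, sign_off gives the robot as it stands. The module is installed in compiled form; this text tells all that it offers.
- The arm moves only by the tool carry_out, never from a script. Its argument "rows" is one flat list of numbers, 5 for each row, row after row: the shift along the tool's x, y, z in mm, then the turn about the tool's z in degrees, then the closure, from 0 (fully open) to 1 (shut). In form: [x, y, z, spin, grip, x, y, z, spin, grip, ...]. A call has 1 to 20 rows; each row shifts and turns the commanded pose from where the row before left it, along the tool's axes as they then stand; what a row does not reach is not made up. A row lasts 1/12 s, in which the tool goes at most 41.7 mm and 7.16 degrees, less where a joint would pass 70% of its speed; a pose out of reach is approached as far as the arm can. A call with a gripper value outside its range is refused whole. The fingers move at their own pace and stop on an object; the grip force is fixed at half the most. Time passes only in rows, so rows that do not move let the fingers close. It gives the time, the measured TCP pose, the force, the opening and the grip force at its end, in the units of the state.
- monitor.sense(): the state, without advancing time (a new reading comes with each control period).
- eyes.snapshot(name): name is "scene" or "top" or "wrist"; returns the picture (400x640x3 uint8, red, green, blue); there is no depth.
- eyes.calibration(name): a dict with "K" (3x3 intrinsics, pixels), "distortion" ([k1, k2, p1, p2, k3] as OpenCV has them; the pictures are not rectified), "R" (3x3) and "t" (3): a world point X has camera coordinates R X + t; the wrist camera has in their place "tool_from_camera" (4x4, takes a point from camera to tool coordinates, whose origin is the TCP and whose axes are the flange's). Camera axes: x right, y down, z forward; pixel columns grow to the right and rows downward; lengths in mm; the calibration is good to about 2 mm. A picture is of the moment at which its call begins: read the wrist's pose just before it. calibration takes no time and is no camera call.
- sign_off(): hands the job in; it is judged then, once.
Trained networks look in the newest picture that a camera, given by its name, has taken for a name from the list of things; names that differ only in an ending like _2 or _b are one class to them, and where a whole thing is asked for, a point or a joint stands for the part that bears it (a point fixed in the world has none). Each returns a list of dicts, best first, with "conf" (0 to 1); they miss things now and then, are a little off and sometimes report something else, mostly with a low value. They report only what shows in the picture. A call takes as long as a camera call. They do not tell look-alikes from the thing itself.
- eyes.silhouettes(camera, name): "pixels" (400x640 bool, what is visible of it) and "uv" ([column, row] in pixels, amid what is visible of it).
- eyes.place_of(camera, name): "uv" ([column, row] in pixels: a listed point, or the origin of a listed thing).
The state is a dict: "t": time; "joint_positions": joint angles; "qd": joint speeds; "joint_torque": joint torques, N m; "tcp_pos": TCP position; "ee_rot": TCP orientation; "wrist_force": force on the tool from outside, world axes, zero at the start; "wrist_torque": the same for the moment, N m; "gripper_width": opening from 0.0 (shut) to 1.0 (fully open); "gripper_force": force on a finger pad.
Only numpy, scipy, OpenCV 4.12 (cv2) and the standard library are available. Lean on these libraries where they do the work, as an engineer would, in place of code of your own. Each camera call takes 0.05 s, during which the arm holds its last target. There are 200 camera calls.

## Working session

There is one attempt and no reset: what is moved stays moved. The work goes in short steps, Python scripts to look and compute and a tool call to move; the robot and the scene stay as the last step left them, time stands still between calls to the robot, and variables do not carry over. Pictures are saved under pics/ and viewed, at most 13 in all, crops included, and the job is handed in when it is done.

Besides the shell and the picture viewer there is one more tool, called as name(argument=value, ...) on one line, values as JSON. carry_out: Moves the arm, as the interface text tells. Its arguments: {"type":"object","properties":{"rows":{"type":"array"}},"required":["rows"]}

```bash
mkdir -p pics; python3 - <<'E'
from workcell import monitor, eyes
import cv2, numpy as np
s=monitor.sense(); print(s)
for c in ("scene","top"):
    im=eyes.snapshot(c); cv2.imwrite(f"pics/{c}0.png",im[:,:,::-1])
    k=eyes.calibration(c); print(c,np.round(k["K"],1).tolist(),k["distortion"],np.round(k["R"],3).tolist(),np.round(k["t"],1).tolist())
    for n in ("cage_handle","hook_tips","lamp_pivot","lamp_knob","lens_centre","plate_centre","cage","empty_cage","scale","drip_stand","spare_jar"):
        print(c,n,[(np.round(d["uv"]).tolist(),round(d["conf"],2)) for d in eyes.place_of(c,n)][:4])
print(eyes.calibration("wrist"))
E
```

```text
{'t': 0.0, 'joint_positions': array([ 1.11442411e+00,  3.13998746e-01,  4.50006565e-02,  1.30361629e+00,
       -4.37323117e-06,  1.43121170e+00]), 'qd': array([ 4.86457374e-04,  8.08448086e-05, -4.72016395e-05, -4.51720824e-04,
       -1.63327240e-03, -7.52072371e-04]), 'joint_torque': array([ 9.51954353e-04, -4.80629289e+01,  2.98531240e+01,  1.93438400e-02,
        1.44398487e-04, -8.11577365e-06]), 'tcp_pos': array([178.89755827, 545.92774574, 230.41868786]), 'ee_rot': array([-2.64788710e-04,  1.57732244e-01,  9.87481500e-01, -8.69607507e-04]), 'wrist_force': array([-0.10197039, -0.28496119, -0.71885422]), 'wrist_torque': array([-0.01225362,  0.00745117, -0.04352034]), 'gripper_force': 0.0, 'gripper_width': 1.0014327044430307}
scene [[404.6, 0.0, 330.2], [0.0, 404.6, 191.8], [0.0, 0.0, 1.0]] [8.80851089e-05 0.00000000e+00 0.00000000e+00 0.00000000e+00
 0.00000000e+00] [[0.829, -0.559, 0.009], [-0.202, -0.315, -0.927], [0.521, 0.767, -0.374]] [-425.0, 274.5, 966.7]
scene cage_handle [([226.0, 162.0], 0.66), ([296.0, 167.0], 0.56)]
scene hook_tips [([280.0, 143.0], 0.57)]
scene lam
[... 1088 characters left out ...]
0], 0.25)]
top drip_stand [([234.0, 186.0], 0.89)]
top spare_jar [([302.0, 167.0], 0.56)]
{'K': array([[286.40750564,   0.        , 317.09386703],
       [  0.        , 286.40750564, 197.47811931],
       [  0.        ,   0.        ,   1.        ]]), 'distortion': array([-0.01606256,  0.        ,  0.        ,  0.        ,  0.        ]), 'tool_from_camera': array([[-6.73127905e-04, -9.57698601e-01, -2.87772369e-01,
         7.33554626e+01],
       [ 9.99999605e-01, -8.11756571e-04,  3.62406211e-04,
        -7.89935726e-02],
       [-5.80677032e-04, -2.87772011e-01,  9.57698769e-01,
        -1.42129184e+02],
       [ 0.00000000e+00,  0.00000000e+00,  0.00000000e+00,
         1.00000000e+00]])}
```

View pics/scene0.png

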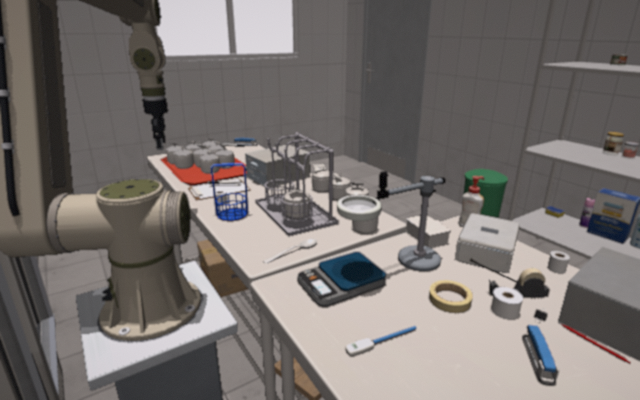

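View pics/top0.png

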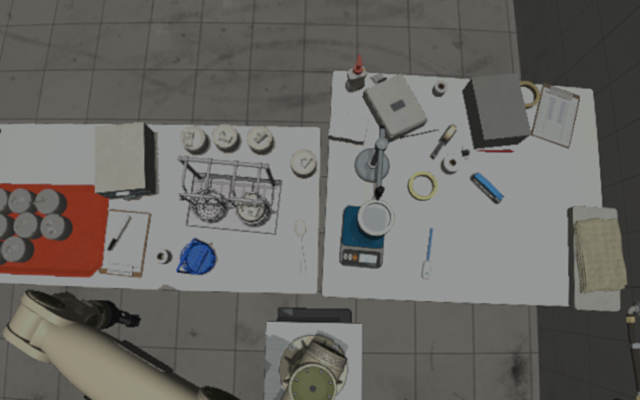

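Candidates: the blue cage (top 197,257; scene 231,200) is excluded by its colour. The hung cages are at top 208,205 and 254,207. The right-hand one seems to hold the jar, so I'll check that in a crop and measure it.

```bash
cat > h.py <<'E'
import numpy as np, cv2
from workcell import monitor, eyes
from scipy.spatial.transform import Rotation as Ro
def ray(c,uv,s=None):
    k=eyes.calibration(c)
    p=cv2.undistortPoints(np.array([[uv]],float),np.array(k["K"]),np.array(k["distortion"])).ravel()
    d=np.array([p[0],p[1],1.])
    if c=="wrist":
        T=np.array(k["tool_from_camera"]); s=s or monitor.sense(); q=s["ee_rot"]
        R=Ro.from_quat([q[1],q[2],q[3],q[0]]).as_matrix()
        return R@T[:3,3]+s["tcp_pos"], R@T[:3,:3]@d
    R=np.array(k["R"]);t=np.array(k["t"]).ravel()
    return -R.T@t, R.T@d
def atz(c,uv,z,s=None):
    o,d=ray(c,uv,s); return o+d*(z-o[2])/d[2]
def proj(c,X,s=None):
    k=eyes.calibration(c);X=np.array(X,float)
    if c=="wrist":
        T=np.array(k["tool_from_camera"]);s=s or monitor.sense();q=s["ee_rot"]
        R=Ro.from_quat([q[1],q[2],q[3],q[0]]).as_matrix()
        P=T[:3,:3].T@(R.T@(X-s["tcp_pos"])-T[:3,3])
    else: P=np.array(k["R"])@X+np.array(k["t"]).ravel()
    return cv2.projectPoints(P[None],np.zeros(3),np.zeros(3),np.array(k["K"]),np.array(k["distortion"]))[0].ravel()
def tri(a,b):
    A=[];y=[]
    for o,d in (a,b):
        d=d/np.linalg.norm(d);M=np.eye(3)-np.outer(d,d);A.append(M);y.append(M@o)
    return np.linalg.solve(sum(A),sum(y))
E
python3 - <<'E'
from h import *
P=lambda n,uv,z,c="top":print(n,np.round(atz(c,uv,z)).tolist())
P("pivot",(377,144),238);P("pivot s",(430,185),238,"scene")
P("knob",(378,193),270);P("knob s",(382,180),270,"scene")
P("lens",(378,218),230)
P("plate",(363,227),35);P("plate s",(348,267),35,"scene");P("scale",(360,237),0);P("scale s",(341,282),0,"scene")
P("tips",(217,202),259);P("tips s",(280,143),259,"scene")
P("handle",(244,199),216);P("handle s",(296,167),216,"scene");P("stand",(234,186),0)
P("blue",(185,251),190)
a=cv2.imread("pics/top0.png")[140:280,160:400];b=cv2.imread("pics/scene0.png")[120:260,210:450]
cv2.imwrite("pics/c.png",np.vstack([cv2.resize(x,None,fx=2.1,fy=2.1,interpolation=3) for x in (a,b)]))
E
```

```text
pivot [695.0, -178.0, 238.0]
pivot s [686.0, -212.0, 238.0]
knob [537.0, -176.0, 270.0]
knob s [545.0, -179.0, 270.0]
lens [470.0, -181.0, 230.0]
plate [469.0, -157.0, 35.0]
plate s [461.0, -160.0, 35.0]
scale [439.0, -150.0, 0.0]
scale s [436.0, -164.0, 0.0]
tips [502.0, 290.0, 259.0]
tips s [511.0, 306.0, 259.0]
handle [521.0, 219.0, 216.0]
handle s [493.0, 167.0, 216.0]
stand [608.0, 291.0, 0.0]
blue [363.0, 393.0, 190.0]
```

View pics/c.png

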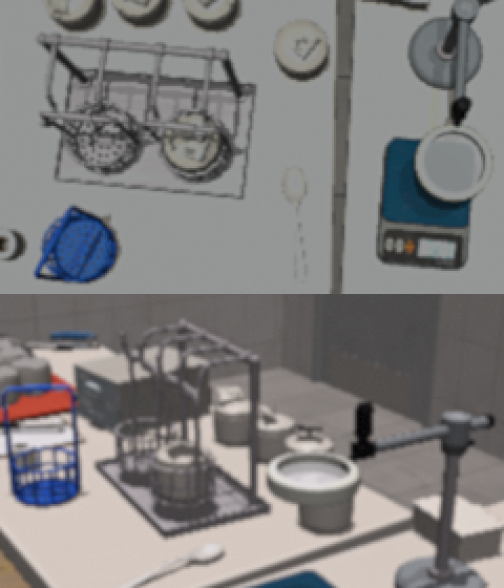

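The crop confirms it. The right-hand hung cage holds the jar with its lid (top 254,207; scene 296,207). The left-hand one (top 208,205) is empty, and the blue one stands on the table at top 197,257. I'll move above the lamp knob first.

carry_out(rows=[0,0,-32.5,-4.54,0,0,0,-32.5,-4.54,0,0,0,-32.5,-4.54,0,0,0,-32.5,-4.54,0])

```text
t: 1.53
tcp_pos: [178.9, 546.1, 362.7]
ee_rot: [-0.0, -0.002, 1.0, -0.0]
wrist_force: [-0.0, 0.7, 1.1]
gripper_width: 0.999
gripper_force: 0.0
```

carry_out(rows=[-18,-36,0,0,0,-18,-36,0,0,0,-18,-36,0,0,0,-18,-36,0,0,0,-18,-36,0,0,0,-18,-36,0,0,0,-18,-36,0,0,0,-18,-36,0,0,0,-18,-36,0,0,0,-18,-36,0,0,0,-18,-36,0,0,0,-18,-36,0,0,0,-18,-36,0,0,0,-18,-36,0,0,0,-18,-36,0,0,0,-18,-36,0,0,0,-18,-36,0,0,0,-18,-36,0,0,0,-16,-36,0,0,0,0,-36,0,0,0])

```text
t: 3.2
tcp_pos: [521.2, -175.9, 360.2]
ee_rot: [0.0, -0.0, 1.0, 0.0]
wrist_force: [0.1, 0.8, 0.0]
gripper_width: 0.992
gripper_force: 0.0
```

```bash
python3 - <<'E'
from h import *
from workcell import *
s=monitor.sense(); im=eyes.snapshot("wrist"); cv2.imwrite("pics/w1.png",im[:,:,::-1])
print(s["t"],s["tcp_pos"],s["ee_rot"])
for n in ("lamp_knob","lamp_pivot","lens_centre","plate_centre"):
    for d in eyes.place_of("wrist",n)[:2]:
        uv=d["uv"]; print(n,np.round(uv),round(d["conf"],2),[np.round(atz("wrist",uv,z,s)).tolist() for z in ((35,) if n[0]=="p" else (218,238,270))])
print("tri knob",[np.round(tri(ray("top",(378,193)),ray("scene",(382,180))))])
E
```

```text
3.2 [ 521.22513652 -175.87364115  360.17885575] [ 1.94524335e-04 -2.17094451e-04  9.99999940e-01  1.85159073e-04]
lamp_knob [308. 226.] 0.78 [[566.0, -186.0, 218.0], [557.0, -185.0, 238.0], [544.0, -184.0, 270.0]]
lamp_pivot [302. 335.] 0.72 [[708.0, -195.0, 218.0], [690.0, -193.0, 238.0], [661.0, -191.0, 270.0]]
lens_centre [313. 140.] 0.89 [[475.0, -180.0, 218.0], [473.0, -180.0, 238.0], [470.0, -179.0, 270.0]]
lens_centre [632. 160.] 0.29 [[494.0, 145.0, 218.0], [491.0, 122.0, 238.0], [485.0, 86.0, 270.0]]
plate_centre [187.  72.] 0.26 [[390.0, -372.0, 35.0]]
tri knob [array([ 540., -179.,  270.])]
```

View pics/w1.png

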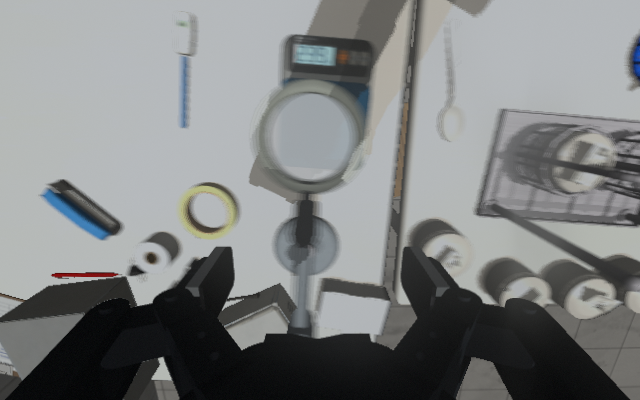

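The view shows the knob at about (306,210), the lens at (313,140) and the lamp foot at (305,243). Knob ≈ (541,-184,270), pivot ≈ (690,-192), boom ≈ -0.05 rad, which fits the 150/220 mm given. I'll descend and grip.

carry_out(rows=[-20,-8,0,0,0,0,0,25,0,0,0,0,25,0,0,0,0,25,0,0,0,0,20,0,0,0,0,9,0,0,0,0,0,0,0,0,0,0,0,1,0,0,0,0,1,0,0,0,0,1,0,0,0,0,1,0,0,0,0,1,0,0,0,0,1,0,0,0,0,1])

```text
t: 4.62
tcp_pos: [539.7, -181.9, 258.4]
ee_rot: [0.001, 0.0, 1.0, -0.0]
wrist_force: [-0.1, 1.1, 5.4]
gripper_width: 0.237
gripper_force: 58.9
```

carry_out(rows=[0.2,-10.4,0,-4,1,0.2,-10.4,0,-4,1,0.2,-10.4,0,-4,1,0.2,-10.4,0,-4,1,0.2,-10.4,0,-4,1,0.2,-10.4,0,-4,1])

```text
t: 5.12
tcp_pos: [548.3, -244.2, 258.4]
ee_rot: [-0.0, -0.209, 0.978, -0.001]
wrist_force: [-2.8, -2.3, 5.6]
gripper_width: 0.24
gripper_force: 59.6
```

carry_out(rows=[0.2,-10.4,0,-4,1,0.2,-10.4,0,-4,1,0.2,-10.4,0,-4,1,0.2,-10.4,0,-4,1,0.2,-10.4,0,-4,1,0.2,-10.4,0,-4,1])

```text
t: 5.62
tcp_pos: [581.3, -298.2, 258.4]
ee_rot: [-0.002, -0.407, 0.914, -0.002]
wrist_force: [-3.7, -7.2, 5.5]
gripper_width: 0.24
gripper_force: 59.6
```

carry_out(rows=[0.2,-10.4,0,-4,1,0.2,-10.4,0,-4,1,0.2,-10.4,0,-4,1,0.2,-10.4,0,-4,1,0.2,-10.4,0,-4,1,0.2,-10.4,0,-4,1,0,0,0,0,1])

```text
t: 6.2
tcp_pos: [635.0, -335.2, 258.5]
ee_rot: [-0.002, -0.587, 0.81, -0.005]
wrist_force: [-3.9, -13.9, 5.3]
gripper_width: 0.242
gripper_force: 59.8
```

carry_out(rows=[0,0,0,0,0,0,0,0,0,0,0,0,0,0,0,0,0,0,0,0,0,0,0,0,0,0,0,-20,0,0,0,0,-25,0,0,0,0,-25,0,0,0,0,-25,-6.5,0,0,0,-25,-6.5,0])

```text
t: 7.03
tcp_pos: [634.1, -327.7, 379.0]
ee_rot: [0.0, -0.678, 0.735, -0.0]
wrist_force: [1.3, -1.1, 1.0]
gripper_width: 0.998
gripper_force: 0.0
```

carry_out(rows=[-36.2,10.9,0,0,0,-36.2,10.9,0,0,0,-36.2,10.9,0,0,0,-36.2,10.9,0,0,0,-36.2,10.9,0,0,0,-36.2,10.9,0,0,0,-36.2,10.9,0,0,0,-36.2,10.9,0,0,0,-36.2,10.9,0,0,0,-36.2,10.9,0,0,0,-36.2,10.9,0,0,0,-36.2,10.9,0,0,0,-36.2,10.9,0,0,0,-36.2,10.9,0,0,0,-36.2,10.9,0,0,0,0,0,0,0,0])

```text
t: 8.37
tcp_pos: [516.7, 231.5, 377.5]
ee_rot: [0.001, -0.678, 0.735, 0.001]
wrist_force: [-0.6, -0.3, 0.4]
gripper_width: 1.0
gripper_force: 0.0
```

```bash
python3 - <<'E'
from h import *
s=monitor.sense(); im=eyes.snapshot("wrist"); cv2.imwrite("pics/w2.png",im[:,:,::-1])
print(s["t"],s["tcp_pos"],s["ee_rot"])
for n,z in (("cage_handle",216),("hook_tips",259),("cage",28),("jar_middle",66)):
    for d in eyes.place_of("wrist",n)[:2]:
        uv=d["uv"]; print(n,np.round(uv),round(d["conf"],2),np.round(atz("wrist",uv,z,s)).tolist())
for c in ("top","scene"):
    im=eyes.snapshot(c); cv2.imwrite(f"pics/{c}1.png",im[:,:,::-1])
    for n,z in (("plate_centre",35),("lamp_knob",270),("lens_centre",218),("scale",0)):
        for d in eyes.place_of(c,n)[:2]: print(c,n,np.round(d["uv"]),round(d["conf"],2),np.round(atz(c,d["uv"],z)).tolist())
E
```

```text
8.3667 [516.668233   231.53531154 377.46176267] [ 6.54661818e-04 -6.78452316e-01  7.34643251e-01  1.14873650e-03]
cage_handle [445. 281.] 0.85 [371.0, 369.0, 216.0]
cage_handle [315. 165.] 0.7 [517.0, 214.0, 216.0]
hook_tips [336. 245.] 0.68 [502.0, 288.0, 259.0]
cage [405. 227.] 0.7 [365.0, 378.0, 28.0]
top plate_centre [365. 228.] 0.58 [464.0, -163.0, 35.0]
top lamp_knob [429. 160.] 0.67 [641.0, -328.0, 270.0]
top lens_centre [450. 176.] 0.72 [606.0, -403.0, 218.0]
top scale [361. 242.] 0.61 [422.0, -152.0, 0.0]
scene plate_centre [351. 266.] 0.63 [470.0, -161.0, 35.0]
scene plate_centre [449. 300.] 0.23 [575.0, -403.0, 35.0]
scene lamp_knob [454. 188.] 0.79 [654.0, -316.0, 270.0]
scene lens_centre [467. 230.] 0.88 [592.0, -411.0, 218.0]
scene scale [341. 282.] 0.87 [435.0, -166.0, 0.0]
```

View pics/w2.png

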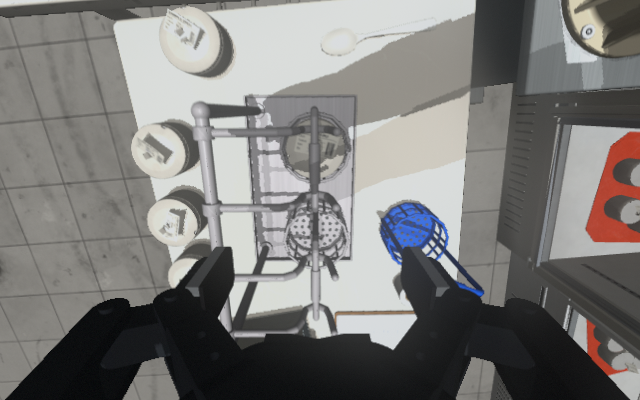

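The lamp is clear: the lens is now at about (600,-405). In the view the jar cage is at (315,145) with its bar vertical along column 315. The empty cage is at (315,228) and the blue one at (415,232).

```bash
python3 - <<'E'
from h import *
s=monitor.sense()
f=lambda uv,z:atz("wrist",uv,z,s)
for n,a,b,z in (("crossbar",(203,125),(213,240),255),("bar",(314,108),(315,190),216),("trayL",(248,97),(248,255),16),("trayR",(355,97),(351,258),16),("traytop",(248,97),(355,97),16)):
    A,B=f(a,z),f(b,z);d=B-A;print(n,A.round(),B.round(),np.degrees(np.arctan2(-d[0],d[1])).round(1))
im=cv2.imread("pics/w2.png")[85:255,180:380];cv2.imwrite("pics/c2.png",cv2.resize(im,None,fx=3.5,fy=3.5,interpolation=cv2.INTER_CUBIC))
E
```

```text
crossbar [616. 155. 255.] [629. 267. 255.] -6.5
bar [516. 149. 216.] [522. 234. 216.] -4.5
trayL [625. 119.  16.] [671. 408.  16.] -9.0
trayR [448. 135.  16.] [471. 433.  16.] -4.4
traytop [625. 119.  16.] [448. 135.  16.] 84.9
```

View pics/c2.png

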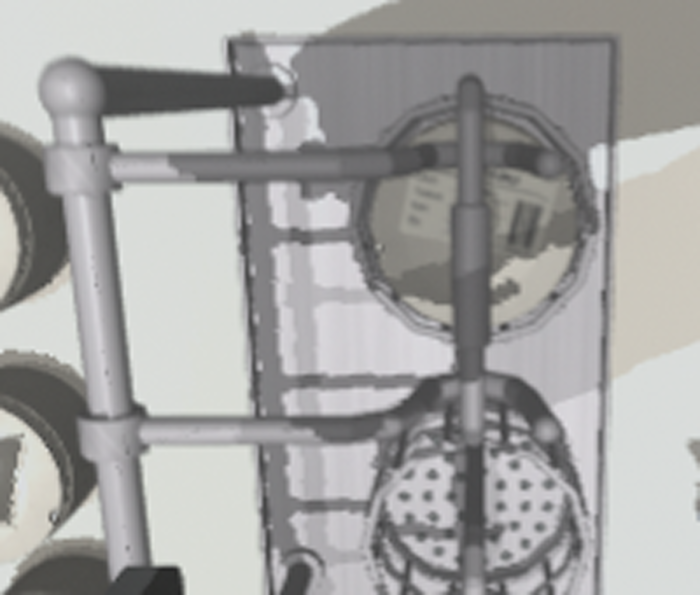

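carry_out(rows=[19.3,-3.5,0,0,0,0,0,25,0,0,0,0,25,0,0,0,0,25,0,0,0,0,25,0,0,0,0,10,0,0,0,0,0,0,0])

```text
t: 9.7
tcp_pos: [519.4, 205.6, 264.8]
ee_rot: [-0.002, -0.676, 0.737, 0.001]
wrist_force: [0.0, 0.6, -0.1]
gripper_width: 1.0
gripper_force: 0.0
```

```bash
python3 - <<'E'
from h import *
s=monitor.sense(); im=eyes.snapshot("wrist")
print(s["t"],s["tcp_pos"])
for d in eyes.place_of("wrist","cage_handle")[:2]:
    uv=d["uv"]; print(np.round(uv),round(d["conf"],2),np.round(atz("wrist",uv,216,s)).tolist())
cv2.imwrite("pics/w3.png",im[:,:,::-1])
E
```

```text
9.7 [519.42197594 205.57668063 264.80594817]
[499. 367.] 0.72 [375.0, 355.0, 216.0]
[321. 230.] 0.56 [517.0, 214.0, 216.0]
```

View pics/w3.png

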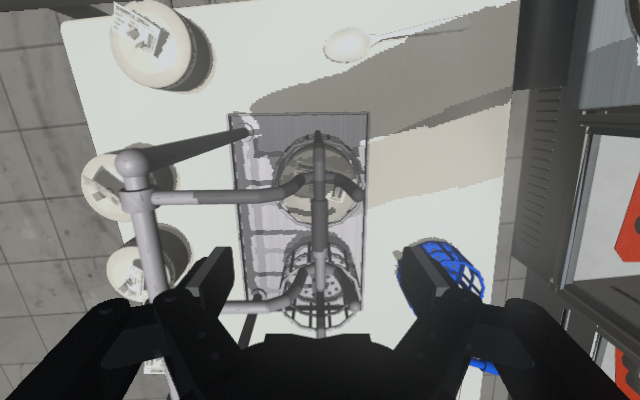

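The sleeve runs from (320,202) to (320,248), giving a handle at (517,214), both looks agreeing. I'll shift 8 mm, go down and grip.

carry_out(rows=[-7.8,2.6,0,0,0,0,0,15,0,0,0,0,15,0,0,0,0,15,0,0,0,0,12,0,0,0,0,10,0,0,0,0,0,0,0,0,0,0,0,0.5,0,0,0,0,0.8,0,0,0,0,1,0,0,0,0,1,0,0,0,0,1,0,0,0,0,1,0,0,0,0,1,0,0,0,0,1,0,0,0,0,1])

```text
t: 11.13
tcp_pos: [518.3, 214.1, 200.9]
ee_rot: [-0.0, -0.676, 0.737, 0.0]
wrist_force: [-5.7, 0.1, 5.1]
gripper_width: 0.114
gripper_force: 58.5
```

carry_out(rows=[0,0,-5,0,1,0,0,-8,0,1,0,0,-8,0,1,0,0,-8,0,1,0,0,-8,0,1,0,0,-8,0,1,0,0,-8,0,1,0,0,-5,0,1,0,0,-4,0,1,0,0,0,0,1,0,0,0,0,1])

```text
t: 12.05
tcp_pos: [519.1, 214.0, 262.5]
ee_rot: [0.0, -0.676, 0.737, -0.0]
wrist_force: [0.3, -0.3, -4.8]
gripper_width: 0.112
gripper_force: 58.5
```

```bash
python3 - <<'E'
from h import *
s=monitor.sense();print(s["wrist_torque"])
a=eyes.snapshot("scene")[120:260,200:400];b=eyes.snapshot("wrist")[60:400,100:560]
b=cv2.resize(b,(500,370));a=cv2.resize(a,None,fx=2.5,fy=2.5,interpolation=2)[:222]
cv2.imwrite("pics/w4.png",np.vstack([a,b])[:,:,::-1])
E
```

```text
[0.04281626 0.01236835 0.0555113 ]
```

View pics/w4.png

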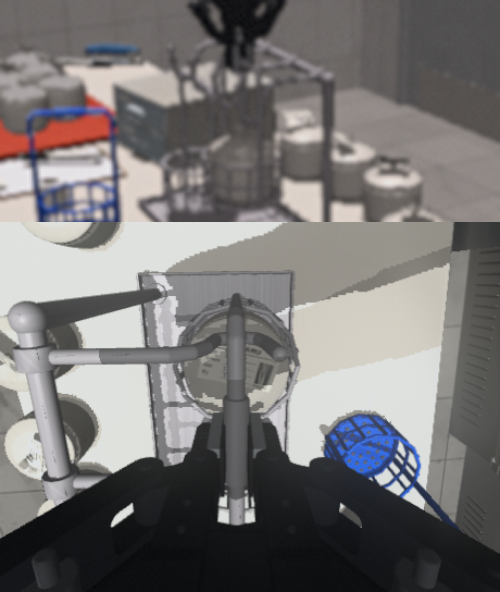

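The bar is above the hook tips and the cage hangs free, with 4.8 N on the wrist. I'll draw it off along the stand's -x.

carry_out(rows=[0,3,0,0,1,0,6,0,0,1,0,9,0,0,1,0,12,0,0,1,0,12,0,0,1,0,12,0,0,1,0,12,0,0,1,0,12,0,0,1,0,12,0,0,1,0,12,0,0,1,0,9,0,0,1,0,6,0,0,1,0,3,0,0,1,0,0,0,0,1])

```text
t: 13.32
tcp_pos: [399.0, 224.5, 262.6]
ee_rot: [0.0, -0.676, 0.737, -0.0]
wrist_force: [-0.0, 0.1, -4.8]
gripper_width: 0.114
gripper_force: 58.5
```

carry_out(rows=[4,-1.5,0,0,1,8,-2.9,0,0,1,12,-4.4,0,0,1,15.9,-5.8,0,0,1,15.9,-5.8,0,0,1,15.9,-5.8,0,0,1,15.9,-5.8,0,0,1,15.9,-5.8,0,0,1,15.9,-5.8,0,0,1,15.9,-5.8,0,0,1,15.9,-5.8,0,0,1,15.9,-5.8,0,0,1,15.9,-5.8,0,0,1,15.9,-5.8,0,0,1,15.9,-5.8,0,0,1,12,-4.4,0,0,1,8,-2.9,0,0,1,4,-1.5,0,0,1,0,0,0,0,1])

```text
t: 14.9
tcp_pos: [465.9, -22.2, 262.1]
ee_rot: [-0.0, -0.675, 0.738, 0.0]
wrist_force: [-0.7, -0.3, -4.4]
gripper_width: 0.119
gripper_force: 58.5
```

```bash
python3 - <<'E'
from h import *
s=monitor.sense();im=eyes.snapshot("wrist");print(s["t"],s["tcp_pos"],s["ee_rot"])
for n,z in (("plate_centre",35),("scale",0)):
    for d in eyes.place_of("wrist",n)[:2]: print(n,np.round(d["uv"]),round(d["conf"],2),np.round(atz("wrist",d["uv"],z,s)).tolist())
eyes.snapshot("top")
for c,m in (("wrist","scale"),("top","scale")):
  for d in eyes.silhouettes(c,m)[:1]:
    q=cv2.boxPoints(cv2.minAreaRect(np.argwhere(d["pixels"])[:,::-1].astype(np.float32)))
    print(c,q.round().tolist(),[np.round(atz(c,p,30,s)[:2]).tolist() for p in q])
cv2.imwrite("pics/w5.png",im[:,:,::-1])
E
```

```text
14.9 [465.8818143  -22.24518855 262.13710204] [-1.18137187e-04 -6.74990700e-01  7.37826225e-01  3.81457797e-05]
plate_centre [302.  54.] 0.58 [471.0, -161.0, 35.0]
scale [327.  58.] 0.86 [441.0, -160.0, 0.0]
wrist [[241.0, 119.0], [241.0, 0.0], [413.0, 0.0], [413.0, 119.0]] [[556.0, -95.0], [535.0, -225.0], [340.0, -207.0], [339.0, -75.0]]
top [[338.0, 265.0], [343.0, 205.0], [386.0, 208.0], [381.0, 269.0]] [[339.0, -75.0], [544.0, -88.0], [535.0, -236.0], [331.0, -220.0]]
```

View pics/w5.png

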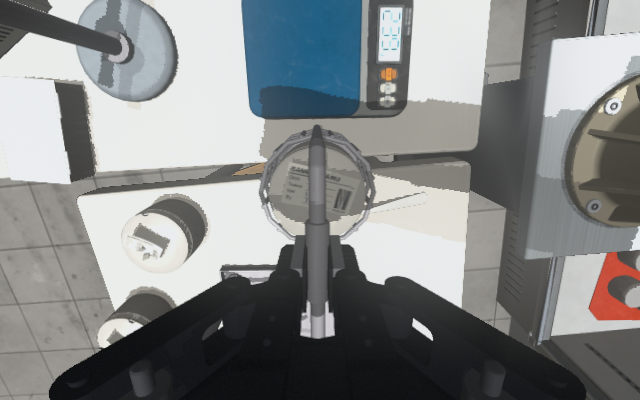

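The view shows the plate at columns 245–362 above row 115, with the cage hanging upright at (318,185). The plate centre is (470,-159), which agrees with the scale's 205 x 148 outline in the top view.

carry_out(rows=[3,-0.4,0,0,1,7,-0.8,0,0,1,11,-1.3,0,0,1,13.4,-1.6,0,0,1,13.4,-1.6,0,0,1,13.4,-1.6,0,0,1,13.4,-1.6,0,0,1,13.4,-1.6,0,0,1,13.4,-1.6,0,0,1,13.4,-1.6,0,0,1,11,-1.3,0,0,1,7,-0.8,0,0,1,3.3,-0.4,0,0,1,0,0,0,0,1,0,0,0,0,1,0,0,0,0,1])

```text
t: 16.53
tcp_pos: [469.7, -157.5, 262.3]
ee_rot: [0.0, -0.676, 0.737, 0.0]
wrist_force: [1.4, -0.1, -4.4]
gripper_width: 0.116
gripper_force: 58.5
```

carry_out(rows=[0,0,4,0,1,0,0,8,0,1,0,0,8,0,1,0,0,8,0,1,0,0,6,0,1,0,0,4,0,1,0,0,3,0,1,0,0,2,0,1,0,0,2,0,1,0,0,0,0,1,0,0,0,0,1])

```text
t: 17.45
tcp_pos: [470.0, -158.2, 217.5]
ee_rot: [0.0, -0.676, 0.737, -0.0]
wrist_force: [0.1, 0.3, -5.2]
gripper_width: 0.115
gripper_force: 58.5
```

```bash
python3 - <<'E'
from h import *
s=monitor.sense();im=eyes.snapshot("scene")[150:330,270:510];print(s["t"],s["tcp_pos"],s["wrist_force"])
b=eyes.snapshot("top")[150:290,300:500]
cv2.imwrite("pics/w6.png",np.vstack([cv2.resize(im,(600,300),interpolation=2)[:, :],cv2.resize(b,(600,300),interpolation=2)])[:,:,::-1])
E
```

```text
17.45 [ 469.9724758  -158.17071421  217.52672395] [ 0.12503956  0.25862494 -5.22273579]
```

View pics/w6.png

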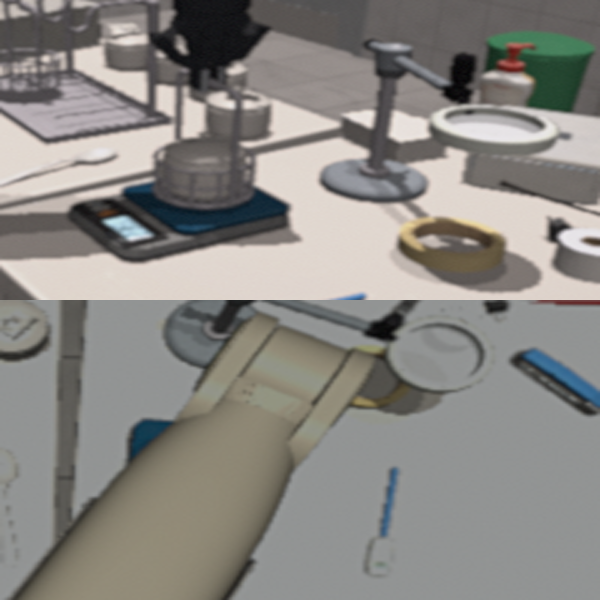

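The cage is upright just above the plate (at about 205,205 in the crop) and the lamp is clear. I'll lower it in small steps.

carry_out(rows=[0,0,1.5,0,1,0,0,1.5,0,1,0,0,1.5,0,1,0,0,1.5,0,1,0,0,1,0,1,0,0,0,0,1,0,0,0,0,1])

```text
t: 18.13
tcp_pos: [469.8, -158.0, 210.2]
ee_rot: [-0.0, -0.676, 0.737, 0.0]
wrist_force: [0.2, 0.3, -4.5]
gripper_width: 0.113
gripper_force: 58.5
```

carry_out(rows=[0,0,1,0,1,0,0,0,0,1,0,0,0.7,0,1,0,0,0,0,1])

```text
t: 18.47
tcp_pos: [469.8, -158.1, 208.6]
ee_rot: [0.0, -0.676, 0.737, 0.0]
wrist_force: [-0.1, 0.5, -4.3]
gripper_width: 0.114
gripper_force: 58.5
```

carry_out(rows=[0,0,0.7,0,1,0,0,0,0,1])

```text
t: 18.63
tcp_pos: [469.8, -158.1, 207.9]
ee_rot: [0.0, -0.676, 0.737, 0.0]
wrist_force: [-0.3, 0.3, -3.9]
gripper_width: 0.115
gripper_force: 58.5
```

carry_out(rows=[0,0,0.6,0,1,0,0,0,0,1])

```text
t: 18.8
tcp_pos: [469.8, -158.1, 207.2]
ee_rot: [0.0, -0.676, 0.737, 0.0]
wrist_force: [0.4, -0.6, -4.9]
gripper_width: 0.112
gripper_force: 58.5
```

carry_out(rows=[0,0,0.6,0,1,0,0,0,0,1])

```text
t: 18.97
tcp_pos: [470.1, -158.1, 207.2]
ee_rot: [0.0, -0.676, 0.737, -0.0]
wrist_force: [-0.5, 1.2, -2.0]
gripper_width: 0.115
gripper_force: 58.9
```

Contact has begun: z has stopped and the load is shifting onto the plate. I'll ease down a little more and release.

carry_out(rows=[0,0,0.5,0,1,0,0,0,0,1,0,0,0,0,0.8,0,0,0,0,0.6,0,0,0,0,0.4,0,0,0,0,0.2,0,0,0,0,0,0,0,0,0,0,0,0,0,0,0,0,0,0,0,0])

```text
t: 19.8
tcp_pos: [469.9, -158.1, 206.2]
ee_rot: [0.0, -0.676, 0.737, 0.0]
wrist_force: [-0.0, 0.4, -0.4]
gripper_width: 0.992
gripper_force: 0.0
```

carry_out(rows=[0,0,-5,0,0,0,0,-10,0,0,0,0,-20,0,0,0,0,-25,0,0,0,0,-30,0,0,0,0,-30,0,0,-30,0,0,0,0,-35,0,0,0,0,-35,0,0,0,0,-35,0,0,0,0,-35,0,0,0,0,0,0,0,0,0])

```text
t: 20.8
tcp_pos: [484.5, 16.2, 327.6]
ee_rot: [0.001, -0.678, 0.735, 0.0]
wrist_force: [-0.7, 0.3, 0.2]
gripper_width: 1.0
gripper_force: 0.0
```

```bash
python3 - <<'E'
from h import *
s=monitor.sense();im=eyes.snapshot("scene");print(s["t"],s["tcp_pos"])
b=eyes.snapshot("top")
for c in("scene","top"):
  for n,z in (("plate_centre",35),("cage",35),("cage_handle",223),("scale",0),("lens_centre",218)):
    print(c,n,[(np.round(d["uv"]).tolist(),round(d["conf"],2),np.round(atz(c,d["uv"],z)).tolist()) for d in eyes.place_of(c,n)[:3]])
a=cv2.resize(im[130:330,200:500],(600,400),interpolation=2);b=cv2.resize(b[150:280,170:470],(600,200+0),interpolation=2)
cv2.imwrite("pics/w7.png",np.vstack([a,b])[:,:,::-1])
E
```

```text
20.8 [484.54463502  16.17810363 327.58650892]
scene plate_centre []
scene cage [([232.0, 216.0], 0.88, [320.0, 305.0, 35.0]), ([353.0, 269.0], 0.59, [465.0, -176.0, 35.0]), ([365.0, 229.0], 0.49, [637.0, -10.0, 35.0])]
scene cage_handle [([352.0, 204.0], 0.91, [459.0, -174.0, 223.0]), ([227.0, 164.0], 0.85, [313.0, 286.0, 223.0])]
scene scale [([344.0, 282.0], 0.87, [442.0, -169.0, 0.0])]
scene lens_centre [([468.0, 228.0], 0.69, [599.0, -406.0, 218.0]), ([277.0, 145.0], 0.35, [558.0, 423.0, 218.0])]
top plate_centre [([364.0, 230.0], 0.72, [460.0, -162.0, 35.0])]
top cage [([367.0, 224.0], 0.95, [480.0, -171.0, 35.0]), ([196.0, 255.0], 0.82, [362.0, 398.0, 35.0])]
top cage_handle [([186.0, 254.0], 0.9, [351.0, 381.0, 223.0]), ([371.0, 218.0], 0.83, [470.0, -162.0, 223.0]), ([208.0, 209.0], 0.57, [487.0, 324.0, 223.0])]
top scale [([360.0, 238.0], 0.56, [434.0, -151.0, 0.0])]
top lens_centre [([447.0, 177.0], 0.97, [602.0, -394.0, 218.0])]
```

View pics/w7.png

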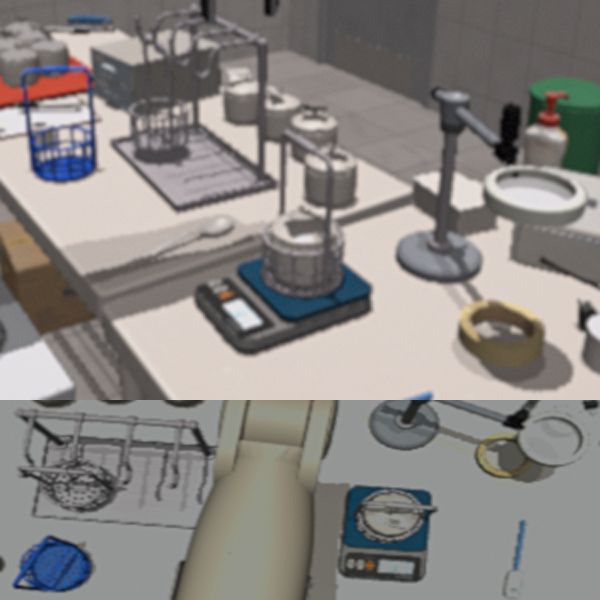

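The cage stands upright in the middle of the plate (crop 303,265; top-view handle 470,-162). The empty cage still hangs, the lamp is clear and the other things have not moved.

```bash
python3 -c "
from workcell import sign_off; print(sign_off())"
```

```text
the job is handed in; nothing more can be done
None
```

I swung the lamp clear to the right, then lifted the cage with the jar off its hooks and set it down upright in the middle of the scale's plate. The job is handed in, after about 21 s of the 64 s allowed.

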